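Slide the sample tray home into the analyser's dock

ROBOT

A 6-joint arm with a two-finger parallel gripper is mounted at the origin on the work surface. World frame = base frame: x ahead of the robot, y to its left, z up, the work surface at z = 0. Lengths are in m, angles in rad, forces in N, time in s.
With the tool pointing down it reaches from about 0.375 to 0.925 m from the base axis. Payload 5.7 kg.
Tool frame: the origin (TCP) lies between the finger pads; the fingertips stand 19 mm ahead of it and the grasp point (between the pads) is the TCP (arm.tip_reach is the z of the fingertips in the tool frame, in m); z points along the fingers, y is the line along which they close (so a half turn about z gives the same grasp; the last joint's range is limited). The gripper opens to 88 mm and grips with 3 to 60 N. Pads are 20 mm wide; open, the fingers measure 115 mm over their backs; the gripper's body (75 mm by 178 mm) begins 61 mm behind the grasp point.
Start: joints at [-1.35, 0.359, 1.51, -0, 1.272, -0.115], TCP at [0.198, -0.566, 0.242] pointing down, gripper open.
Joint ranges: [-2.97, 2.97], [-1.01, 2.36], [0.21, 2.38], [-0.96, 4.11], [0.2, 2.71], [-2.98, 2.98]. Speed limits (rad/s): [2.39, 2.39, 3.14, 3.14, 3.14, 3.14].

INTERFACE

Orientations are given as a unit quaternion [w, x, y, z].
In Python, from plant import arm, snapshot, calibration, job gives the robot as it stands. The module is installed in compiled form; this text tells all that it offers.
- The arm moves only by the tool drive_tool, never from a script. Its argument "rows" is text: rows parted by semicolons, each of 5 numbers parted by spaces: the shift along the tool's x, y, z normalised to -1 to 1, where 1 is 0.04 m, then the turn about the tool's z normalised to -1 to 1, where 1 is 45 degrees, then the closure in counts, from 0 (fully open) to 255 (shut). In form: x y z yaw fingers; .... A call has exactly 5 rows; each row shifts and turns the commanded pose from where the row before left it, along the tool's axes as they then stand; what a row does not reach is not made up. A row lasts 1/12 s, in which the tool goes at most 41.7 mm and 7.16 degrees, less where a joint would pass 70% of its speed; a pose out of reach is approached as far as the arm can. A call with a number of a shift or a turn outside -1 to 1 is refused whole. A call with a gripper value outside its range is refused whole. The fingers move at their own pace and stop on an object; "newtons" is the grip in N (left out, the last holds). Time passes only in rows, so rows that do not move let the fingers close, or fill a call up. It gives the time, the measured TCP pose, the force, the opening and the grip force at its end, in the units of the state.
- arm.get_obs(): the state, without advancing time (a new reading comes with each control period).
- snapshot(name): name is "side" or "top"; returns the picture (480x640x3 uint8, blue, green, red); there is no depth.
- calibration(name): a dict with "fx", "fy", "cx", "cy" (pixels), "eye" and "orientation" of the camera in the world. Camera axes: x right, y up, looking along -z (the intrinsics and any distortion apply to the point x, -y, -z); pixel columns grow to the right and rows downward; lengths in m; the calibration is good to about 2 mm. A picture is of the moment at which its call begins. calibration takes no time and is no camera call.
- job.close_job(): hands the job in; it is judged then, once.
The state is a dict: "clock": time; "joint_positions": joint angles; "qvel": joint speeds; "tau": joint torques, N m; "ee_pos": TCP position; "tcp_rot": TCP orientation; "ft_force": force on the tool from outside, world axes, zero at the start; "torque": the same for the moment, N m; "gripper_width": opening from 0.0 (shut) to 1.0 (fully open); "finger_force": force on a finger pad.
Only numpy, scipy, OpenCV 4.12 (cv2) and the standard library are available. Lean on these libraries where they do the work, as an engineer would, in place of code of your own. Each camera call takes 0.05 s, during which the arm holds its last target. There are 200 camera calls.

TASK

Push the loaded white sample tray along the bench, through the narrow gap between the two aluminium guide cheeks of the analyser's tray dock, until its leading short end is fully home against the orange end stop. Work gently with the fingers against the tray's edges: do not lift or tip it and do not touch the pans on top. Leave everything else on the bench where it stands and take the hand away at the end.

Things in the scene. Friction and masses are not known exactly. Their poses are not given: they have to be found in the camera images.
- tray: loose white sample tray, a solid flat block 86 mm wide (its x), 128 mm long (its y) and 18 mm high, about 0.3 kg, lying flat on the bench. Origin: centre of its underside. Its +y end (with a small orange dot on the top at the -x corner) is the leading end, and at the start it points roughly towards the dock. Vertical side faces, nothing to grip.
- pans: the 40 small aluminium sample pans standing in the tray, part of the tray: a field 60 mm (x) by 102 mm (y) in the middle of the tray's top, 3 mm high. Origin: centre of the field at the level of the tray's top, 18 mm above the tray's underside. Not to be touched.
- tray_front (a point): middle of the tray's leading short face (+y end), 9 mm above its underside
- tray_back (a point): middle of the tray's trailing short face (-y end), 9 mm above its underside
- analyser: the thermal analyser with its tray dock, fixed. Origin: on the bench, midway between the dock's two guide cheeks, where their straight inner faces begin; +y points straight into the dock (roughly the robot's left), +x away from the robot, z up. The bench itself is the floor between the cheeks. Behind the end stop is a black module, 340 mm wide (x), 75 mm high, y = 126 to 326 mm; taller parts beyond.
- cheek_near (a point): centre of the round nose of the guide cheek nearer the robot, on the bench, at x = -60, y = 0 mm of the analyser. Aluminium cheek 26 mm high, 30 mm wide; nose radius 15 mm, so the mouth starts at y = -15 mm; its straight inner face runs at x = -45 mm from y = 0 to 60 mm. The gap between the cheeks is 90 mm.
- cheek_far (a point): the same for the farther cheek, its mirror image: nose centre at x = +60, y = 0 mm, inner face at x = +45 mm
- end_stop (a point): middle of the face of the orange end stop that the tray comes to rest against, at x = 0, y = 110 mm of the analyser, 9 mm above the bench; the rigid stop is 80 mm wide and 22 mm high. With the tray home, its trailing end is at y = -18 mm, just outside the mouth.
- vial: loose amber glass vial with a white cap and a paper label, 26 mm diameter, 50 mm high, standing beside the cheek nearer the robot; origin at the centre of its underside
- pan_tin: loose round metal tin, 71 mm diameter, 24 mm high, standing beside the farther cheek; origin at the centre of its underside
- sample_jar: loose glass jar with a white lid, 44 mm diameter, 55 mm high, at the back of the bench; origin at the centre of its underside
- tweezers: loose steel tweezers, 128 mm long (its x), 18 mm wide, 6 mm high, lying at the back of the bench beyond the tray; origin at the centre of the underside
- spatula: loose steel micro-spatula, a flat bar 164 mm long (its x), 11 mm wide, 4 mm high, lying on the bench between the tweezers and the mouse; origin at the centre of its underside
- mouse: loose black computer mouse, 105 mm (x) by 60 mm by 34 mm high, on a round blue pad to the robot's right; origin at the centre of its underside
Things that resemble listed ones, but are neither listed nor needed, are in the scene too. Of the things that look like the tray, take the one that is farthest from the robot's base at the start.

How it is judged:
On the way:
1. the tray's leading end has entered the gap between the cheeks, the tray lying flat (y of tray_front in the frame of analyser above 0.015 m and x of tray_front in the frame of analyser between -0.006 and 0.006 m and height (world z) of tray below 0.004 m), for 0.1 s.
At the end, for the whole second after the job is handed in: The tray lies flat and still between the cheeks with the middle of its leading face within 4 mm of the end stop (and within 8 mm of the dock's centre line), square to the dock within 0.08 rad (y of tray_front in the frame of analyser between 0.106 and 0.113 m and x of tray_front in the frame of analyser between -0.008 and 0.008 m and angle between the y axis of tray and the y axis of analyser, either way round below 0.08 rad and height (world z) of tray below 0.003 m and angle between tray's own z axis and vertical below 0.03 rad and linear speed of tray below 0.01 m/s); the robot touches nothing.
It fails at once if the tray is lifted more than 6 mm off the bench or tipped more than 0.12 rad (height (world z) of tray above 0.006 m or angle between tray's own z axis and vertical above 0.12 rad).
It fails at once if the sample pans on the tray are touched (contact force between anything else and pans above 0.5 N).
It fails at once if the tray is shoved: faster than 0.35 m/s, or pressed by the fingers with more than 40 N (linear speed of tray above 0.35 m/s or contact force between the fingers and tray above 40 N).
It fails at once if another thing on the bench is moved more than 15 mm (distance of any of vial, pan_tin, sample_jar, tweezers, spatula, mouse from where it was at the start of the episode above 0.015 m).
It also fails if it takes over 67 s, if anything falls off the work surface, if the arm or the gripper's body presses on something with over 40 N, if the wrist force passes 120 N, or if a joint passes its speed limit or range.

## Working session

There is one attempt and no reset: what is moved stays moved. The work goes in short steps, Python scripts to look and compute and a tool call to move; the robot and the scene stay as the last step left them, time stands still between calls to the robot, and variables do not carry over. Pictures are saved under pics/ and viewed, at most 13 in all, crops included, and the job is handed in when it is done.

Besides the shell and the picture viewer there is one more tool, called after ">>>" as a command line: name --argument value ..., lists and objects as JSON in quotes. drive_tool: Moves the arm, as the interface text tells. Scaled input: -1 to 1 covers 0.04 m each way for a shift and 45 degrees each way for a turn. Its arguments: {"type":"object","properties":{"rows":{"type":"string"},"newtons":{"type":"number"}},"required":["rows"]}

```bash
mkdir -p pics
cat > h.py <<'E'
import numpy as np, cv2
from scipy.spatial.transform import Rotation as R
from plant import arm, snapshot, calibration, job
def q(o): return R.from_quat([o[1],o[2],o[3],o[0]])
def cast(name,uv,z):
    c=calibration(name); uv=np.atleast_2d(uv).astype(float)
    d=np.c_[(uv[:,0]-c['cx'])/c['fx'],-(uv[:,1]-c['cy'])/c['fy'],-np.ones(len(uv))]
    d=q(c['orientation']).apply(d); e=np.array(c['eye'])
    return e+d*((z-e[2])/d[:,2])[:,None]
def proj(name,p):
    c=calibration(name); p=q(c['orientation']).inv().apply(np.atleast_2d(p)-c['eye'])
    return np.c_[c['cx']+c['fx']*p[:,0]/-p[:,2], c['cy']-c['fy']*p[:,1]/-p[:,2]]
E
python3 - <<'E'
from h import *
for n in('top','side'):
    cv2.imwrite(f'pics/{n}0.png',snapshot(n)); print(n,calibration(n))
print(arm.get_obs(), arm.tip_reach)
E
```

```text
top {'fx': 592.506085684838, 'fy': 592.506085684838, 'cx': 325.64974324989913, 'cy': 232.18367081232734, 'eye': array([ 0.33818765, -0.0802554 ,  1.32187538]), 'orientation': array([ 0.70767276,  0.04923428, -0.0587797 , -0.70236756])}
side {'fx': 466.83702024451475, 'fy': 466.83702024451475, 'cx': 325.37831843386766, 'cy': 240.82196296045183, 'eye': array([0.46280673, 0.63532688, 0.5604003 ]), 'orientation': array([-0.05524338, -0.02306228,  0.4548326 ,  0.88856266])}
{'clock': 0.1, 'joint_positions': array([-1.35011620e+00,  3.59425959e-01,  1.51130057e+00,  5.22953574e-06,
        1.27247423e+00, -1.15098991e-01]), 'qvel': array([ 0.00036794, -0.0020771 , -0.00118732, -0.0002614 , -0.0003135 ,
        0.0013745 ]), 'tau': array([ 5.42975022e-05, -5.16357172e+01, -2.71408635e+01,  6.76199421e-02,
        2.76361039e-02, -3.26508314e-05]), 'ee_pos': array([ 0.19757235, -0.56593403,  0.24090678]), 'tcp_rot': array([-8.03060854e-04,  9.85939431e-01,  1.67101143e-01, -3.99313226e-05]), 'ft_force': array([ 0.10082239, -0.14608466, -0.31013509]), 'torque': array([ 0.02915177, -0.02501613,  0.00216574]), 'finger_force': 0.0, 'gripper_width': 0.9989498756972843} 0.019
```

View pics/top0.png

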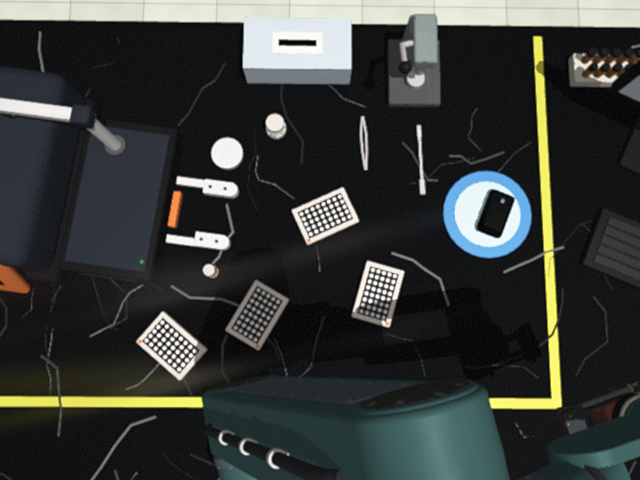

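View pics/side0.png

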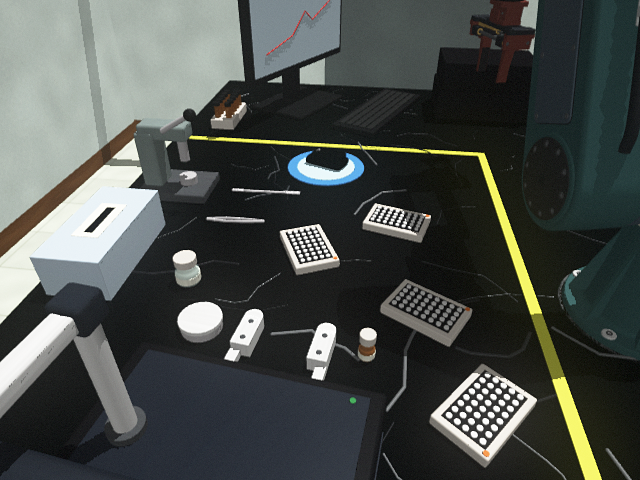

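The top view shows four tray-like objects, at about (325,215), (378,293), (257,315) and (171,345). The dock is at (165–240, 175–250), with noses near (230,189) and (222,241) and the orange stop at (175,209). The tray at (325,215) looks farthest from the base; I'll check this with numbers and a crop.

```bash
cat > m.py <<'E'
from h import *
def trays(im,n,z=0.018):
    g=im.min(axis=2); m=(g>70).astype(np.uint8)
    m=cv2.morphologyEx(m,cv2.MORPH_CLOSE,np.ones((7,7)))
    out=[]
    for c in cv2.findContours(m,cv2.RETR_EXTERNAL,cv2.CHAIN_APPROX_NONE)[0]:
        if cv2.contourArea(c)<300: continue
        w=cast(n,c[:,0,:],z)[:,:2]; (ce,s,a)=cv2.minAreaRect((w*1000).astype(np.float32))
        if min(s)>65 and max(s)<160: out.append((c[:,0].mean(0),ce,s,a))
    return out
E
python3 - <<'E'
from m import *
ims={n:cv2.imread(f'pics/{n}0.png') for n in('top','side')}
for n in ims:
    for px,ce,s,a in trays(ims[n],n): print(n,px.round(),np.round(ce),np.round(s),round(a,1),'dist',round(np.hypot(*ce)))
    h=cv2.cvtColor(ims[n],cv2.COLOR_BGR2HSV); m=cv2.inRange(h,(5,150,120),(20,255,255))
    k,l,st,cc=cv2.connectedComponentsWithStats(m)
    for i in range(1,k):
        if st[i,4]>2: print('orange',n,cc[i].round(1),st[i],cast(n,cc[i],0.018).round(4))
cv2.imwrite('pics/crop.png',cv2.resize(ims['top'][150:270,150:370],None,fx=3.6,fy=3.6,interpolation=cv2.INTER_CUBIC))
E
```

```text
top [444. 447.] [  81. -346.] [145. 141.] 8.7 dist 356
top [257. 315.] [357.  52.] [ 87. 129.] 59.7 dist 361
top [378. 293.] [ 405. -212.] [ 89. 131.] 74.2 dist 457
top [325. 216.] [577. -95.] [ 90. 131.] 25.1 dist 585
top [227. 153.] [719. 129.] [75. 75.] 0.6 dist 731
top [597.  69.] [ 929. -734.] [139.  81.] 87.4 dist 1184
orange top [174.2 208.8] [167 191  15  37 330] [[0.5892 0.2411 0.018 ]]
orange top [ 11.3 280.7] [  0 264  29  29 503] [[0.4262 0.5882 0.018 ]]
side [331. 345.] [509. 162.] [160. 108.] 21.9 dist 534
side [204. 318.] [722. 129.] [75. 97.] 10.9 dist 733
side [427. 312.] [361.  60.] [100. 131.] 60.0 dist 366
side [310. 249.] [575. -88.] [ 97. 148.] 25.3 dist 581
orange side [426.9 215.3] [426 214   3   3   7] [[ 0.3417 -0.2338  0.018 ]]
orange side [335.  257.5] [334 257   3   2   6] [[ 0.5229 -0.0604  0.018 ]]
orange side [468.  309.2] [467 308   3   3   4] [[0.29   0.0497 0.018 ]]
orange side [372.7 349.9] [371 347   4   6   9] [[0.4436 0.157  0.018 ]]
orange side [485.6 453.1] [483 450   6   7  25] [[0.3004 0.3028 0.018 ]]
```

View pics/crop.png

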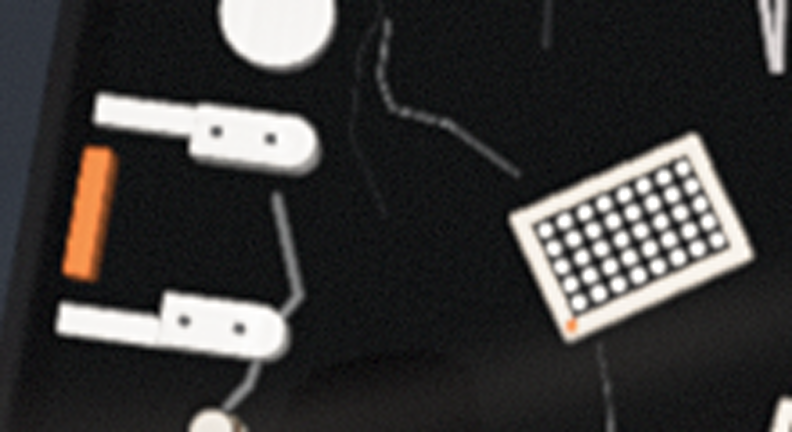

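The crop confirms it. The tray centred at top-view (325,215) is 585 mm from the base, against 457, about 400 and 361 mm for the others, and its orange dot (308,240) is on the dock-facing end nearer the robot. Next I'll measure the dock and tray precisely.

Run:
```python
from m import *
im=snapshot('top'); g=cv2.resize(im,None,fx=4,fy=4,interpolation=cv2.INTER_CUBIC).min(axis=2)
def comp(th,x0,x1,y0,y1):
    m=np.zeros_like(g); m[4*y0:4*y1,4*x0:4*x1]=(g[4*y0:4*y1,4*x0:4*x1]>th)*255
    m=cv2.morphologyEx(m,cv2.MORPH_CLOSE,np.ones((25,25)))
    cs=cv2.findContours(m,cv2.RETR_EXTERNAL,cv2.CHAIN_APPROX_NONE)[0]
    c=max(cs,key=cv2.contourArea)[:,0]; return (c+.5)/4-.5
for nm,roi in dict(far=(160,245,168,202),near=(160,245,225,255)).items():
    for th in(120,215):
        w=cast('top',comp(th,*roi),.026)[:,:2]*1000
        # block only: points within 70mm of nose (min y)
        y0=w[:,1].min(); b=w[w[:,1]<y0+70]
        r=cv2.minAreaRect(b.astype(np.float32)); print(nm,th,np.round(cv2.boxPoints(r)).tolist(),np.round(r[1],1),round(r[2],2))
        for s in(1,-1):  # edges x high / low
            e=[]
            for y in np.arange(y0+18,y0+66,3):
                k=b[abs(b[:,1]-y)<2]; e.append((y,(k[:,0]*s).max()*s))
            p=np.polyfit(*zip(*e),1); print('  edge',s,'slope deg',round(np.degrees(np.arctan(p[0])),2),'x at y0+15',round(np.polyval(p,y0+15),1),'y0',round(y0,1))
for th in(100,160,200):
    w=cast('top',comp(th,285,365,182,250),.018)[:,:2]*1000; r=cv2.minAreaRect(w.astype(np.float32)); print('tray',th,np.round(r[0],1),np.round(r[1],1),round(r[2],2),np.round(cv2.boxPoints(r)).tolist())
# orange stop
h=cv2.cvtColor(im,cv2.COLOR_BGR2HSV); m=cv2.inRange(h,(5,150,200),(20,255,255)); m[:,:150]=0;m[:,190:]=0
c=max(cv2.findContours(m,cv2.RETR_EXTERNAL,cv2.CHAIN_APPROX_NONE)[0],key=cv2.contourArea)[:,0]
r=cv2.minAreaRect((cast('top',c,.022)[:,:2]*1000).astype(np.float32)); print('stop',np.round(r[0],1),np.round(r[1],1),r[2],np.round(cv2.boxPoints(r)).tolist())
```

```text
far 120 [[614.0, 102.0], [649.0, 97.0], [658.0, 169.0], [623.0, 174.0]] [72.8 35.3] 82.7
  edge 1 slope deg 7.0 x at y0+15 650.6 y0 99.9
  edge -1 slope deg 7.5 x at y0+15 615.4 y0 99.9
far 215 [[617.0, 104.0], [647.0, 100.0], [656.0, 172.0], [627.0, 176.0]] [72.3 29.8] 82.53
  edge 1 slope deg 7.54 x at y0+15 648.4 y0 102.3
  edge -1 slope deg 7.58 x at y0+15 619.1 y0 102.3
near 120 [[478.0, 171.0], [496.0, 97.0], [554.0, 111.0], [536.0, 185.0]] [59.5 76.2] 13.77
  edge 1 slope deg 7.2 x at y0+15 530.7 y0 107.7
  edge -1 slope deg 14.16 x at y0+15 491.5 y0 107.7
near 215 [[498.0, 120.0], [528.0, 116.0], [537.0, 188.0], [507.0, 191.0]] [72.2 29.9] 82.82
  edge 1 slope deg 7.07 x at y0+15 529.8 y0 118.0
  edge -1 slope deg 7.73 x at y0+15 500.0 y0 118.0
tray 100 [577.5 -95.5] [ 89.5 130.6] 25.14 [[509.0, -55.0], [565.0, -174.0], [646.0, -136.0], [590.0, -17.0]]
tray 160 [577.6 -95.5] [ 86.7 128.1] 25.14 [[511.0, -56.0], [566.0, -172.0], [644.0, -135.0], [590.0, -19.0]]
tray 200 [577.6 -95.5] [ 84.5 126.2] 25.15 [[513.0, -56.0], [566.0, -171.0], [643.0, -135.0], [589.0, -20.0]]
stop [588.6 241.3] [15.1 78. ] 82.84089660644531 [[549.0, 239.0], [626.0, 229.0], [628.0, 244.0], [551.0, 254.0]]
```

```bash
cat >> m.py <<'E'
O=np.array([.5745,.125]); YA=np.radians(90+7.5)   # dock origin, world angle of dock +y
def w2d(p): u=np.array([np.cos(YA),np.sin(YA)]); d=np.asarray(p)-O; return np.array([d@[u[1],-u[0]],d@u])
def pose():
    o=arm.get_obs(); x=q(o['tcp_rot']).apply([1,0,0]); return o['ee_pos'],np.arctan2(x[1],x[0]),o
def delta(xy,z,ang):  # shift in tool axes (at present) in units, turn in units
    p,a,o=pose(); d=np.append(xy,z)-p; s=q(o['tcp_rot']).inv().apply(d)/.04
    t=-(np.degrees(ang-a)+180)%360-180 if 0 else -np.degrees((ang-a+np.pi)%(2*np.pi)-np.pi)
    return s.round(3),round(t/45,3)
E
python3 - <<'E'
from m import *
im=cv2.imread('pics/top0.png'); g=im.min(axis=2)
m=(g>80).astype(np.uint8)
for x0,x1,y0,y1,n in((355,375,108,178,'tweezers'),(410,432,118,202,'spatula')):
    ys,xs=np.nonzero(m[y0:y1,x0:x1]); w=cast('top',np.c_[xs+x0,ys+y0],.003)
    print(n,w[w[:,0].argmin()].round(3),w[w[:,0].argmax()].round(3),len(w))
# check tray height: near-side corner seen in both views (dot)
A=cast('top',[[308,240.5]],.018); print('dot top',A, 'proj side',proj('side',A),'seen 335,257.5')
p,a,o=pose(); print(p,np.degrees(a))
t=np.array([.5776,-.0955]);ta=np.radians(115.14);u=np.array([np.cos(ta),np.sin(ta)])
n=np.array([u[1],-u[0]])
for s in(.074,.086):
    c=t-s*u; print(s,c, 'finger ends',c+n*.034-.01*u,c-n*.034-.01*u)
E
```

```text
tweezers [ 0.686 -0.187  0.003] [ 0.816 -0.185  0.003] 360
spatula [ 0.631 -0.312  0.003] [ 0.798 -0.313  0.003] 357
dot top [[ 0.52017659 -0.05817462  0.018     ]] proj side [[336.31382117 258.31959566]] seen 335,257.5
[ 0.19759514 -0.56602458  0.2410131 ] 19.2403040423921
0.074 [ 0.60903753 -0.16249016] finger ends [ 0.64406511 -0.15709861] [ 0.58250659 -0.18598716]
0.086 [ 0.61413551 -0.17335343] finger ends [ 0.64916309 -0.16796188] [ 0.58760456 -0.19685043]
```

>>> drive_tool --rows "0 0 0 -0.15 139;0 0 0 -0.15 139;0 0 0 -0.15 139;0 0 0 -0.15 139;0 0 0 -0.15 139"

```text
clock: 0.57
ee_pos: [0.1976, -0.5662, 0.2413]
tcp_rot: [-0.0, 0.894, 0.449, 0.0]
ft_force: [-0.9, -0.0, 0.1]
gripper_width: 0.658
finger_force: 0.0
```

>>> drive_tool --rows "0 0 0 -0.15 139;0 0 0 -0.15 139;0 0 0 -0.15 139;0 0 0 -0.15 139;0 0 0 -0.15 139"

```text
clock: 0.98
ee_pos: [0.1976, -0.5662, 0.2413]
tcp_rot: [-0.0, 0.725, 0.689, 0.0]
ft_force: [0.1, -0.1, -0.6]
gripper_width: 0.456
finger_force: 0.0
```

>>> drive_tool --rows "0 0 0 -0.15 139;0 0 0 -0.15 139;0 0 0 -0.15 139;0 0 0 -0.15 139;0 0 0 -0.03 139"

```text
clock: 1.4
ee_pos: [0.1976, -0.5662, 0.2413]
tcp_rot: [-0.0, 0.535, 0.845, 0.0]
ft_force: [-1.0, 0.2, -0.1]
gripper_width: 0.454
finger_force: 0.0
```

Run:
```python
from m import *
p,a,o=pose(); print(np.degrees(a),delta([.6145,-.1740],.1,np.radians(115.14)))
```

```text
115.3568153129263 (array([ 4.394, 13.617,  3.538]), np.float64(0.005))
```

>>> drive_tool --rows "0.22 0.68 0 0 139;0.22 0.68 0 0 139;0.22 0.68 0 0 139;0.22 0.68 0 0 139;0.22 0.68 0 0 139"

```text
clock: 1.82
ee_pos: [0.3029, -0.4679, 0.2415]
tcp_rot: [-0.0, 0.538, 0.843, 0.0]
ft_force: [-0.2, 0.0, 0.0]
gripper_width: 0.454
finger_force: 0.0
```

>>> drive_tool --rows "0.22 0.68 0 0 139;0.22 0.68 0 0 139;0.22 0.68 0 0 139;0.22 0.68 0 0 139;0.22 0.68 0 0 139"

```text
clock: 2.23
ee_pos: [0.4075, -0.3702, 0.2416]
tcp_rot: [-0.0, 0.538, 0.843, 0.0]
ft_force: [-0.1, 0.4, -0.1]
gripper_width: 0.458
finger_force: 0.0
```

>>> drive_tool --rows "0.22 0.68 0 0 139;0.22 0.68 0 0 139;0.22 0.68 0 0 139;0.22 0.68 0 0 139;0.22 0.68 0 0 139"

```text
clock: 2.65
ee_pos: [0.512, -0.2727, 0.2415]
tcp_rot: [-0.0, 0.538, 0.843, 0.0]
ft_force: [-0.2, -1.0, 0.3]
gripper_width: 0.454
finger_force: 0.0
```

>>> drive_tool --rows "0.22 0.68 0 0 139;0.22 0.68 0 0 139;0.22 0.68 0 0 139;0.22 0.68 0 0 139;0.22 0.68 0 0 139"

```text
clock: 3.07
ee_pos: [0.6165, -0.1752, 0.2414]
tcp_rot: [-0.0, 0.538, 0.843, -0.0]
ft_force: [-0.2, -0.7, 0.5]
gripper_width: 0.453
finger_force: 0.0
```

>>> drive_tool --rows "0 0 0.7 0 139;0 0 0.7 0 139;0 0 0.7 0 139;0 0 0.7 0 139;0 0 0.7 0 139"

```text
clock: 3.48
ee_pos: [0.6156, -0.1761, 0.1003]
tcp_rot: [-0.0, 0.538, 0.843, 0.0]
ft_force: [0.5, -0.4, -0.6]
gripper_width: 0.45
finger_force: 0.0
```

Run:
```python
from m import *
p,a,o=pose(); print(p,np.degrees(a),o['gripper_width'],delta([.6145,-.1740],.025,np.radians(115.14)))
cv2.imwrite('pics/t1.png',snapshot('top')[100:280,220:460].repeat(3,0).repeat(3,1))
cv2.imwrite('pics/s1.png',snapshot('side'))
```

```text
[ 0.61564847 -0.17612352  0.10030252] 114.94008670369074 0.4503546865851759 (array([ 0.06 , -0.004,  1.883]), np.float64(-0.004))
```

View pics/s1.png

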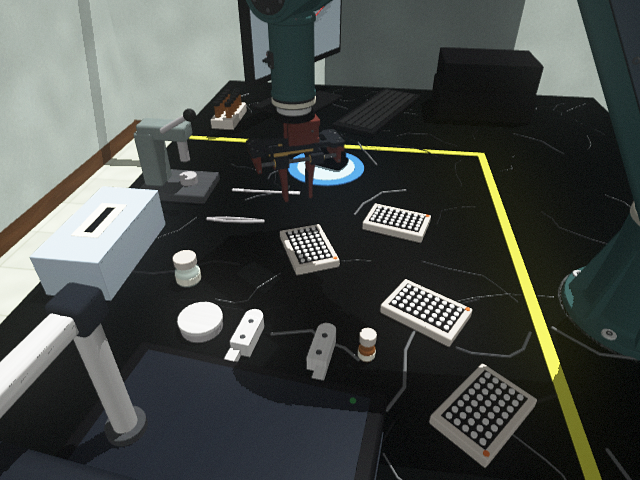

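The fingertips at (283,195) and (309,195) hang just behind the tray's trailing end, clear of the tweezers. I'll lower them and approach.

>>> drive_tool --rows "0 0 0.38 0 139;0 0 0.38 0 139;0 0 0.38 0 139;0 0 0.38 0 139;0 0 0.37 0 139"

```text
clock: 4.0
ee_pos: [0.617, -0.1769, 0.0273]
tcp_rot: [0.001, 0.537, 0.843, 0.0]
ft_force: [-0.1, -0.4, -0.6]
gripper_width: 0.454
finger_force: 0.0
```

>>> drive_tool --rows "0.06 0 0 0 139;0.06 0 0 0 139;0.06 0 0 0 139;0.06 0 0 0 139;0 0 0 0 139"

```text
clock: 4.42
ee_pos: [0.6121, -0.1673, 0.0274]
tcp_rot: [0.001, 0.537, 0.844, 0.0]
ft_force: [-1.2, 0.2, -0.0]
gripper_width: 0.459
finger_force: 0.0
```

```bash
cat > plan.py <<'E'
from m import *
import sys
# tray pose from args (x y mm, angle deg) -> dock-frame pose, arc plan
def plan(c,ang,R):
    d=w2d(c); th=ang-YA   # +: toward -x of the dock
    print('dock frame mm',(d*1000).round(1),'heading deg',np.degrees(th).round(2))
    L=d[0]/np.sin(th); T=R*np.tan(th/2)
    print('straight first',round((L-T)*1000,1),'arc',round(R*th*1000,1),'arc end y',round((d[1]+d[0]/np.tan(th)+T)*1000,1))
E
python3 - <<'E'
from plan import *
plan(np.array([.5776,-.0955]),np.radians(115.14),.15)
p,a,o=pose(); print(p,np.degrees(a),o['ft_force'])
E
```

```text
dock frame mm [ -25.7 -219. ] heading deg 17.64
straight first -108.1 arc 46.2 arc end y -276.6
[ 0.61211133 -0.16734016  0.02739406] 115.09474591048105 [-1.18732037  0.22073712 -0.00994436]
```

```bash
sed -i 's/radians(90+7.5)/radians(90-7.5)/' m.py
python3 - <<'E'
from plan import *
plan(np.array([.5776,-.0955]),np.radians(115.14),.15)
E
```

```text
dock frame mm [  31.9 -218.2] heading deg 32.64
straight first 15.1 arc 85.5 arc end y -124.6
```

>>> drive_tool --rows "0.09 0 0.015 0 139;0.09 0 0.015 0 139;0.09 0 0.015 0 139;0.09 0 0.015 0 139;0.09 0 0.015 0 139"

```text
clock: 4.83
ee_pos: [0.6047, -0.1516, 0.0235]
tcp_rot: [0.001, 0.537, 0.844, 0.0]
ft_force: [1.7, -3.2, 1.5]
gripper_width: 0.457
finger_force: 1.6
```

>>> drive_tool --rows "0.13 -0.06 0 0.044 139;0.13 -0.06 0 0.044 139;0.13 -0.06 0 0.044 139;0.13 -0.06 0 0.044 139;0.13 -0.06 0 0.044 139"

```text
clock: 5.25
ee_pos: [0.5833, -0.1314, 0.0231]
tcp_rot: [0.0, 0.608, 0.794, -0.0]
ft_force: [1.0, -3.0, 2.4]
gripper_width: 0.458
finger_force: 1.6
```

Run:
```python
from plan import *
p,a,o=pose(); print(p,np.degrees(a),o['ft_force'])
cv2.imwrite('pics/t2.png',snapshot('top')[140:280,150:390].repeat(3,0).repeat(3,1))
u=np.array([np.cos(a),np.sin(a)]); plan(p[:2]+.074*u,a,.15)
```

```text
[ 0.5833053  -0.13137989  0.02311861] 105.10372633582556 [ 1.00333203 -3.0228847   2.41117069]
dock frame mm [  13.8 -184.7] heading deg 22.6
straight first 5.8 arc 59.2 arc end y -121.7
```

View pics/t2.png

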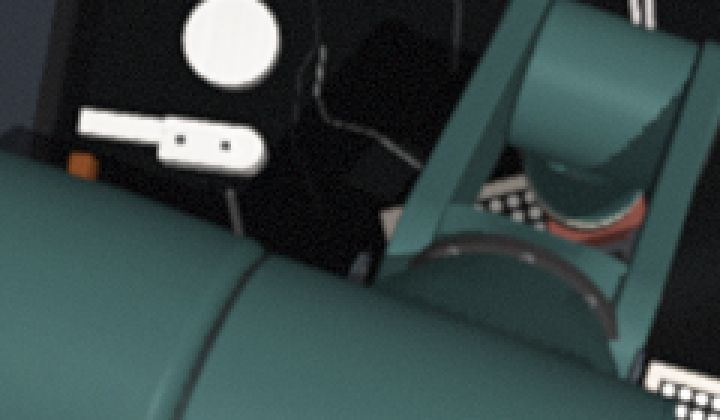

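The arm hides the tray in the top view; only its far front corner shows, at crop (385,210). I'll use the side view instead.

```bash
cat >> plan.py <<'E'
def quad(c,ang,z=.018):
    u=np.array([np.cos(ang),np.sin(ang)]); n=np.array([u[1],-u[0]])
    return np.array([np.append(c+sx*.043*n+sy*.064*u,z) for sx,sy in((-1,1),(1,1),(1,-1),(-1,-1))])
E
python3 - <<'E'
from plan import *
p,a,o=pose(); u=np.array([np.cos(a),np.sin(a)])
im=snapshot('side'); cv2.imwrite('pics/s2full.png',im)
Q=proj('side',quad(p[:2]+.074*u,a)); print(Q.round(1))
x0,y0=240,180; c=cv2.resize(im[y0:y0+150,x0:x0+200],None,fx=4,fy=4,interpolation=cv2.INTER_CUBIC)
cv2.polylines(c,[((Q-[x0,y0]+.5)*4).astype(int)],True,(0,0,255),1)
cv2.imwrite('pics/s2.png',c)
E
```

```text
[[342.  276. ]
 [294.3 280.1]
 [288.6 238.6]
 [331.2 235.4]]
```

View pics/s2.png

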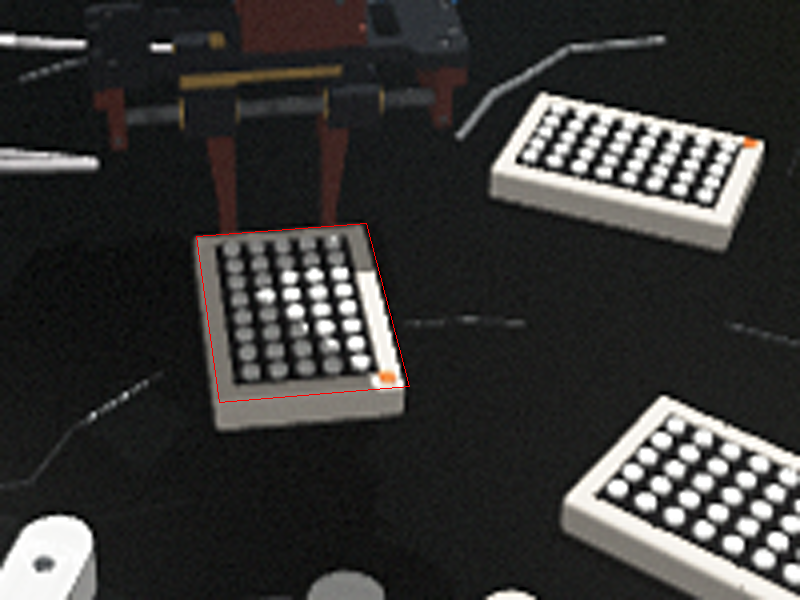

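The predicted outline (red) matches the tray within about 1 px: front corners at crop (217,402) and (404,386). It sits square on both fingers, so I'll continue the arc.

>>> drive_tool --rows "0.125 -0.05 0 0.036 139;0.125 -0.05 0 0.036 139;0.125 -0.05 0 0.036 139;0.125 -0.05 0 0.036 139;0.125 -0.05 0 0.036 139"

```text
clock: 5.77
ee_pos: [0.5682, -0.109, 0.0228]
tcp_rot: [-0.0, 0.662, 0.749, -0.0]
ft_force: [-0.1, -2.3, 0.2]
gripper_width: 0.457
finger_force: 1.2
```

>>> drive_tool --rows "0.125 -0.05 0 0.036 139;0.125 -0.05 0 0.036 139;0.125 -0.05 0 0.036 139;0.125 -0.05 0 0.036 139;0 0 0 0 139"

```text
clock: 6.18
ee_pos: [0.5579, -0.0889, 0.0227]
tcp_rot: [-0.001, 0.703, 0.711, -0.0]
ft_force: [-0.9, -0.4, -0.7]
gripper_width: 0.459
finger_force: 0.0
```

```bash
cat > look.py <<'E'
from plan import *
n=sys.argv[1]
p,a,o=pose(); u=np.array([np.cos(a),np.sin(a)]); c=p[:2]+.074*u
print(p,np.degrees(a),o['ft_force']); plan(c,a,.15)
im=snapshot('side'); Q=proj('side',quad(c,a)); Qi=Q.mean(0); x0,y0=int(Qi[0])-100,int(Qi[1])-65
g=cv2.resize(im[y0:y0+150,x0:x0+200],None,fx=4,fy=4,interpolation=cv2.INTER_CUBIC)
cv2.polylines(g,[((Q-[x0,y0]+.5)*4).astype(int)],True,(0,0,255),1)
# dock model: noses and inner faces at z=.026
ua=np.array([np.cos(YA),np.sin(YA)]); na=np.array([ua[1],-ua[0]])
for s in(-1,1):
    L=proj('side',[np.append(O+s*.045*na+y*ua,.026) for y in(0,.06)])
    cv2.polylines(g,[((L-[x0,y0]+.5)*4).astype(int)],False,(0,255,0),1)
cv2.imwrite(f'pics/{n}.png',g)
E
python3 look.py s3
```

```text
[ 0.55786105 -0.0888882   0.02270263] 90.62801875789579 [-0.87316347 -0.43582958 -0.65344552]
dock frame mm [   1. -141.] heading deg 8.13
straight first -3.9 arc 21.3 arc end y -123.6
```

View pics/s3.png

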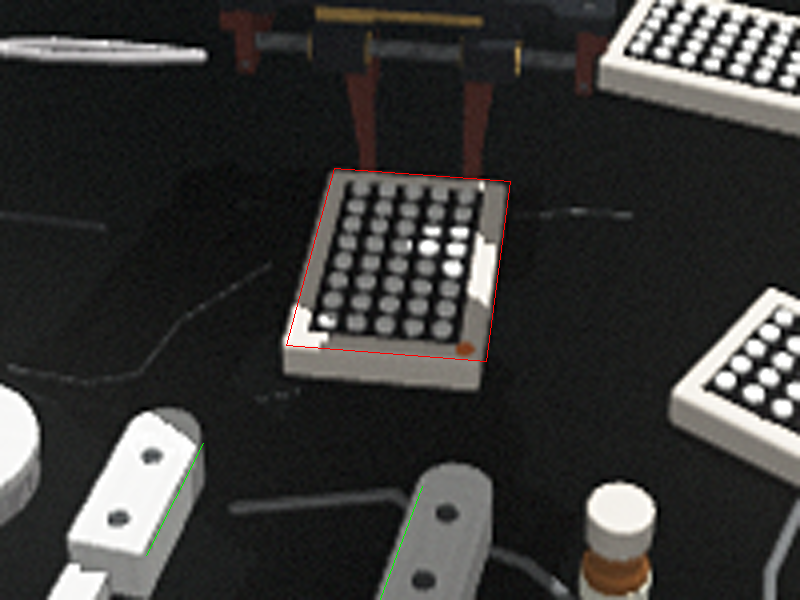

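The outline still fits. Tray and dock lines share the same offset of about 1 px, so their relative position holds: x = +1 mm, with 8° still to turn.

>>> drive_tool --rows "0.107 -0.051 0 0.036 139;0.107 -0.051 0 0.036 139;0.107 -0.051 0 0.036 139;0.107 -0.051 0 0.036 139;0.107 -0.051 0 0.036 139"

```text
clock: 6.65
ee_pos: [0.5494, -0.0681, 0.0228]
tcp_rot: [-0.0, 0.752, 0.66, -0.0]
ft_force: [-0.7, -2.3, -0.8]
gripper_width: 0.455
finger_force: 1.0
```

>>> drive_tool --rows "0.1 0 0 0 139;0.1 0 0 0 139;0.1 0 0 0 139;0.1 0 0 0 139;0 0 0 0 139"

```text
clock: 7.07
ee_pos: [0.5519, -0.0513, 0.0229]
tcp_rot: [-0.0, 0.751, 0.66, 0.0]
ft_force: [0.9, 0.8, -0.4]
gripper_width: 0.454
finger_force: 0.0
```

```bash
python3 look.py s4
```

```text
[ 0.55186422 -0.05132097  0.02294107] 82.56102382786982 [ 0.91191471  0.82705992 -0.41092272]
dock frame mm [   0.5 -103.8] heading deg 0.06
straight first 463.3 arc 0.2 arc end y 359.7
```

View pics/s4.png

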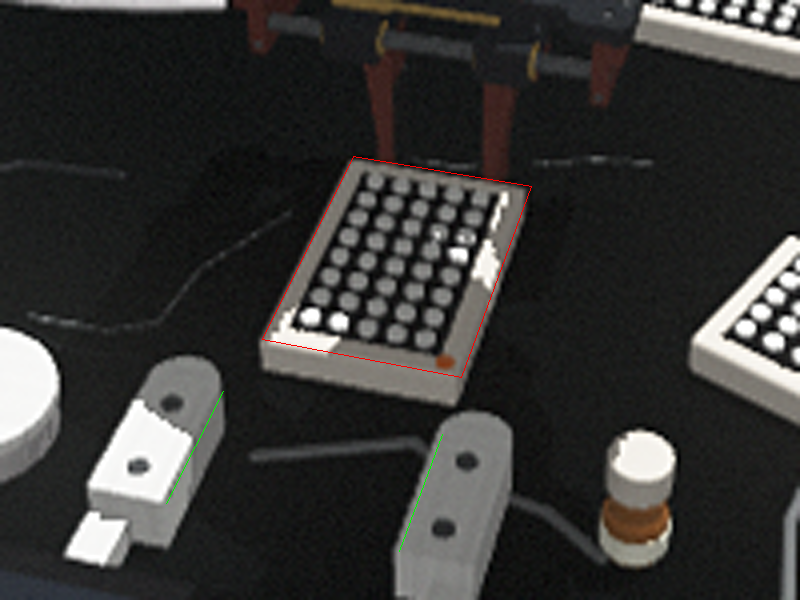

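The tray is aligned with the dock: x = 0.5 mm, heading 0.1°, with the same view offset on tray and cheeks. Now I'll push straight in.

>>> drive_tool --rows "0.125 0 0 0 139;0.125 0 0 0 139;0.125 0 0 0 139;0.125 0 0 0 139;0.125 0 0 0 139"

```text
clock: 7.53
ee_pos: [0.5551, -0.0268, 0.0231]
tcp_rot: [-0.0, 0.752, 0.66, -0.0]
ft_force: [-0.1, -1.4, -0.6]
gripper_width: 0.455
finger_force: 0.8
```

>>> drive_tool --rows "0.125 0 0 0 139;0.125 0 0 0 139;0.125 0 0 0 139;0.125 0 0 0 139;0 0 0 0 139"

```text
clock: 7.95
ee_pos: [0.5578, -0.0064, 0.0231]
tcp_rot: [-0.0, 0.752, 0.66, 0.0]
ft_force: [1.2, -0.4, 0.0]
gripper_width: 0.452
finger_force: 0.0
```

```bash
python3 look.py s5
```

```text
[ 0.55781127 -0.00638503  0.02311243] 82.54071616764433 [ 1.23104183 -0.41577102  0.03983968]
dock frame mm [  0.6 -58.4] heading deg 0.04
straight first 774.8 arc 0.1 arc end y 716.5
```

View pics/s5.png

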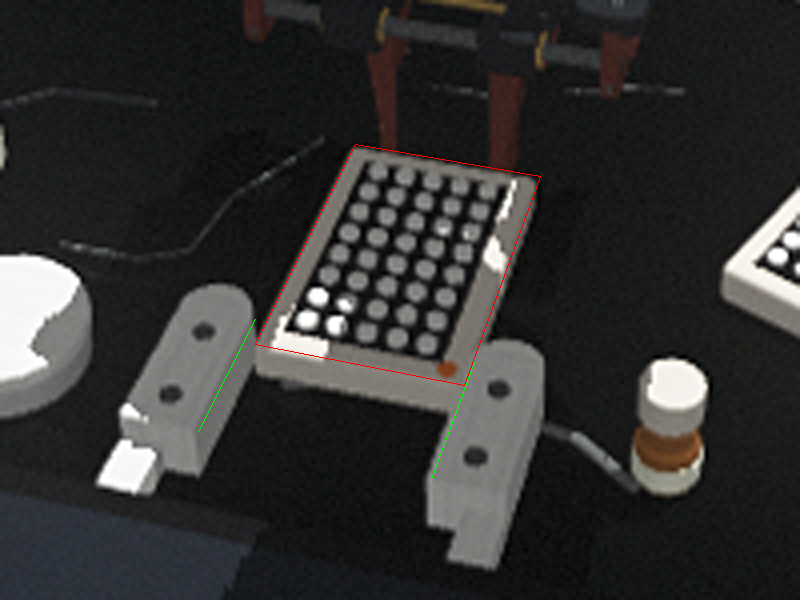

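The leading end is entering between the cheeks, with corners at crop (257,345) and (465,383), and forces are low.

>>> drive_tool --rows "0.1 0 0 0 139;0.1 0 0 0 139;0.1 0 0 0 139;0.1 0 0 0 139;0.1 0 0 0 139"

```text
clock: 8.42
ee_pos: [0.5604, 0.0126, 0.0231]
tcp_rot: [0.0, 0.752, 0.659, 0.0]
ft_force: [-0.5, -2.3, 1.0]
gripper_width: 0.453
finger_force: 1.1
```

>>> drive_tool --rows "0.1 0 0 0 139;0.1 0 0 0 139;0.1 0 0 0 139;0.1 0 0 0 139;0.1 0 0 0 139"

```text
clock: 8.83
ee_pos: [0.563, 0.0325, 0.0231]
tcp_rot: [0.0, 0.752, 0.659, 0.0]
ft_force: [-0.3, -2.2, 1.3]
gripper_width: 0.453
finger_force: 1.3
```

>>> drive_tool --rows "0.1 0 0 0 139;0.1 0 0 0 139;0.1 0 0 0 139;0.1 0 0 0 139;0.1 0 0 0 139"

```text
clock: 9.25
ee_pos: [0.5656, 0.0523, 0.0231]
tcp_rot: [0.0, 0.752, 0.659, 0.0]
ft_force: [-0.7, -3.1, 2.3]
gripper_width: 0.457
finger_force: 1.5
```

```bash
python3 look.py s6
```

```text
[0.56561655 0.05231591 0.02313042] 82.5093368372919 [-0.73702789 -3.11197668  2.29380005]
dock frame mm [0.7 0.8] heading deg 0.01
straight first 4097.2 arc 0.0 arc end y 4098.0
```

>>> drive_tool --rows "0.1 0 0 0 139;0.1 0 0 0 139;0.1 0 0 0 139;0.1 0 0 0 139;0.1 0 0 0 139"

```text
clock: 9.72
ee_pos: [0.5681, 0.0722, 0.0231]
tcp_rot: [-0.0, 0.752, 0.659, -0.0]
ft_force: [-0.1, -3.3, 1.7]
gripper_width: 0.452
finger_force: 1.5
```

>>> drive_tool --rows "0.09 0 0 0 139;0.08 0 0 0 139;0.07 0 0 0 139;0.06 0 0 0 139;0.05 0 0 0 139"

```text
clock: 10.13
ee_pos: [0.57, 0.086, 0.0231]
tcp_rot: [-0.0, 0.752, 0.659, 0.0]
ft_force: [-1.1, -2.3, 2.3]
gripper_width: 0.456
finger_force: 1.5
```

>>> drive_tool --rows "0.04 0 0 0 139;0.04 0 0 0 139;0.04 0 0 0 139;0.03 0 0 0 139;0 0 0 0 139"

```text
clock: 10.55
ee_pos: [0.5708, 0.0919, 0.0231]
tcp_rot: [-0.0, 0.752, 0.659, 0.0]
ft_force: [-0.3, -1.1, 1.1]
gripper_width: 0.454
finger_force: 0.8
```

```bash
python3 look.py s7
```

```text
[0.57077937 0.09189733 0.02307068] 82.50643780967624 [-0.339723   -1.07780757  1.06833827]
dock frame mm [ 0.6 40.7] heading deg 0.01
straight first 5550.4 arc 0.0 arc end y 5591.1
```

View pics/s7.png

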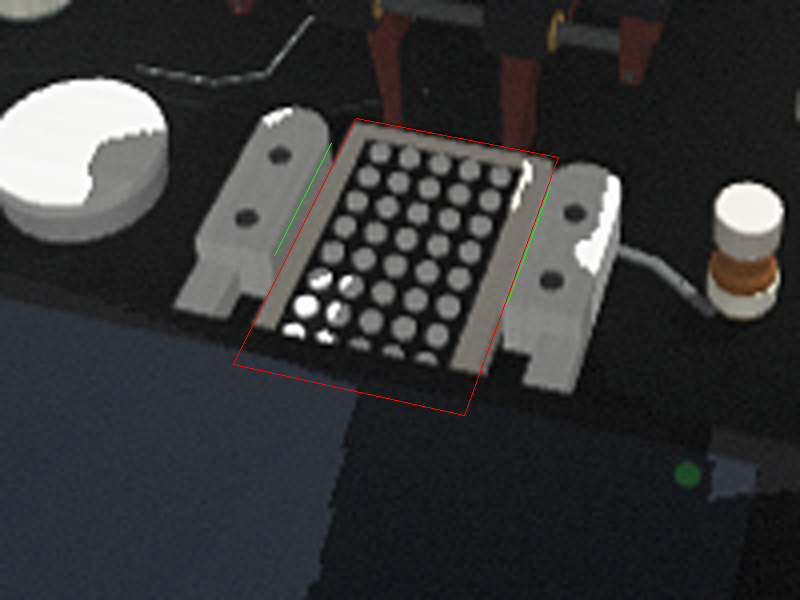

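The tray lies between the cheeks, about 5 mm short of the stop. I'll creep forward until the force rises.

>>> drive_tool --rows "0.025 0 0 0 139;0.025 0 0 0 139;0.025 0 0 0 139;0.025 0 0 0 139;0 0 0 0 139"

```text
clock: 11.02
ee_pos: [0.5712, 0.0958, 0.023]
tcp_rot: [-0.0, 0.752, 0.659, 0.0]
ft_force: [-0.6, -1.6, 0.8]
gripper_width: 0.455
finger_force: 0.8
```

>>> drive_tool --rows "0.015 0 0 0 139;0.015 0 0 0 139;0.015 0 0 0 139;0 0 0 0 139;0 0 0 0 139"

```text
clock: 11.43
ee_pos: [0.5713, 0.0963, 0.0231]
tcp_rot: [0.0, 0.752, 0.66, -0.001]
ft_force: [-0.9, -7.7, 1.4]
gripper_width: 0.46
finger_force: 3.9
```

The force jumped to 7.7 N and the advance stalled with the front at about y = 109 mm, so the tray is home. I'll back off straight, then raise the hand.

>>> drive_tool --rows "-0.1 0 0 0 139;-0.2 0 0 0 139;-0.3 0 0 0 139;-0.3 0 0 0 139;-0.2 0 0 0 139"

```text
clock: 11.85
ee_pos: [0.5654, 0.0522, 0.023]
tcp_rot: [-0.0, 0.752, 0.659, -0.0]
ft_force: [0.3, -0.6, 0.4]
gripper_width: 0.456
finger_force: 0.0
```

>>> drive_tool --rows "0 0 -0.6 0 139;0 0 -0.8 0 139;0 0 -0.8 0 139;0 0 -0.8 0 139;0 0 -0.8 0 139"

```text
clock: 12.27
ee_pos: [0.5652, 0.0529, 0.1765]
tcp_rot: [-0.0, 0.752, 0.659, -0.0]
ft_force: [0.3, 0.4, -0.5]
gripper_width: 0.454
finger_force: 0.0
```

>>> drive_tool --rows "-0.8 0 0 0 139;-0.8 0 0 0 139;-0.8 0 0 0 139;-0.8 0 0 0 139;-0.8 0 0 0 139"

```text
clock: 12.68
ee_pos: [0.5441, -0.1069, 0.1752]
tcp_rot: [0.0, 0.752, 0.659, 0.0]
ft_force: [-0.1, -0.5, -0.1]
gripper_width: 0.456
finger_force: 0.0
```

Run:
```python
from plan import *
im=snapshot('side'); t=snapshot('top')
u=np.array([np.cos(YA),np.sin(YA)]); na=np.array([u[1],-u[0]])
Q=proj('side',quad(O+.046*u,YA)); x0,y0=200,240
g=cv2.resize(im[y0:y0+150,x0:x0+200],None,fx=4,fy=4,interpolation=cv2.INTER_CUBIC)
cv2.polylines(g,[((Q-[x0,y0]+.5)*4).astype(int)],True,(0,0,255),1)
g2=cv2.resize(t[160:260,150:300],None,fx=4,fy=4,interpolation=cv2.INTER_CUBIC); Qt=proj('top',quad(O+.046*u,YA))
cv2.polylines(g2,[((Qt-[150,160]+.5)*4).astype(int)],True,(0,0,255),1)
a=np.zeros((600,800,3),np.uint8); a[:300,:400]=cv2.resize(g,(400,300)); a[:400,200:]=g2; a[:300,:400]=cv2.resize(g,(400,300))
a=np.zeros((600,800,3),np.uint8); a[:267,:400]=cv2.resize(g2,(400,267)); a[:300,400:]=cv2.resize(g,(400,300)); a[300:,:400]=cv2.resize(t,(400,300)); a[300:,400:]=cv2.resize(im,(400,300))
cv2.imwrite('pics/final.png',a); print(arm.get_obs()['clock'],arm.get_obs()['ft_force'])
```

```text
12.7833 [0.28076331 1.15015629 0.52660176]
```

View pics/final.png

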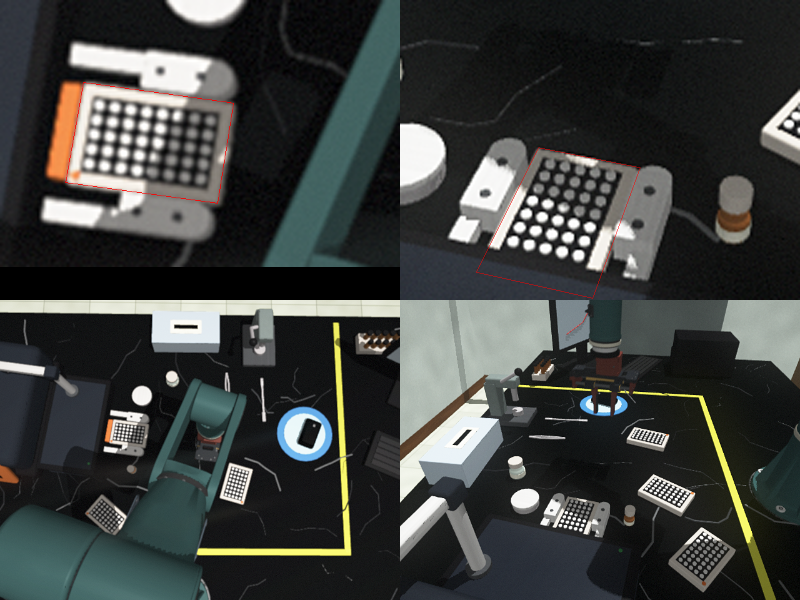

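In the top crop the tray's leading edge (68–85, 85–180) touches the orange stop with no gap, square between the cheeks. The hand is clear and the vial and tin are undisturbed.

```bash
python3 -c "
from plant import job
print(job.close_job())"
```

```text
the job is handed in; nothing more can be done
None
```

The tray is home against the end stop, square between the cheeks, with the hand clear; the job was handed in at about 13 s on the robot's clock, and no verdict came back.

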